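# Press the proud lids home on the glaze pots

## Task

Three matching white glaze pots have flat push-in lids, but on two of them the lid still stands proud of the rim. Press each of those two lids straight down until it is fully home on its rim, keeping both pots upright and about where they stand. Do not touch the third lidded pot, which is already closed.

Things in the scene. Friction and masses are not known exactly. Their poses are not given: they have to be found in the camera images.
- lid_a_top (a point): Top centre of the round boss (32 mm wide, 3.5 mm high) on the lid of one proud pot: white plastic glaze pot, 73 mm wide, 96 mm tall to the rim, loose, 0.4 to 0.9 kg. Its white lid is a disc 76 mm wide, 4 mm thick, over a 63 mm dark rubber plug in the pot's mouth; plug shows below the disc while proud. z is up; starts 118 to 126 mm above the worktop, 104 mm when home.
- lid_a (a joint): Gap between the disc of lid a and its pot's rim, m: 0 = fully home on the rim; 0.014 to 0.022 at the start. The lid slides straight down without spring and stays where left; about 6 N moves it slowly (1.5 N more at 50 mm/s), at 0 it meets a firm stop.
- lid_b_top (a point): Top centre of the round boss (32 mm wide, 3.5 mm high) on the lid of one proud pot: white plastic glaze pot, 73 mm wide, 96 mm tall to the rim, loose, 0.4 to 0.9 kg. Its white lid is a disc 76 mm wide, 4 mm thick, over a 63 mm dark rubber plug in the pot's mouth; plug shows below the disc while proud. z is up; starts 118 to 126 mm above the worktop, 104 mm when home.
- lid_b (a joint): Gap between the disc of lid b and its pot's rim, m: 0 = fully home on the rim; 0.014 to 0.022 at the start. The lid slides straight down without spring and stays where left; about 6 N moves it slowly (1.5 N more at 50 mm/s), at 0 it meets a firm stop.
- tub_c: The third, already closed pot: same pot and lid, but the disc rests on the rim with no gap; 104 mm tall over the boss. Origin at the centre of its underside, z up. The three pots stand in a row across the worktop in any order, centres at least 130 mm apart. A like pot without lid stands farther back and has no part in this.

How it is judged:
By the outcome, as a careful person would: the job done as asked, in the order asked, and still so for the second after the job is handed in, with the robot touching nothing.
It also fails if it takes over 38 s, if anything falls off the work surface, if the arm or the gripper's body presses on something with over 40 N, if the wrist force passes 120 N, or if a joint passes its speed limit or range.

## Robot

A 6-joint arm with a two-finger parallel gripper is mounted at the origin on a cart in front of the work surface, level with it; the furniture and walls round the work are solid. World frame = base frame: x ahead of the robot, y to its left, z up, the work surface at z = 0. Lengths are in mm, angles in rad, forces in N, time in s.
With the tool pointing down it reaches from about 350 to 775 mm from the base axis. Payload 7.3 kg.
Tool frame: the origin (TCP) lies midway between the tips of the shut fingers; the grasp point (between the pads) lies 19 mm behind it; x points along the fingers, y is the direction in which the jaws open and shut, and the axes are right-handed (so a half turn about x gives the same grasp; the last joint's range is limited). The gripper opens to 92 mm and grips with 3 to 60 N. Pads are 19 mm wide; open, the fingers measure 130 mm over their backs; the gripper's body (75 mm by 190 mm) begins 47 mm behind the grasp point.
Start: joints at [-1.477, 0.342, 1.524, -0, 1.275, -0.146], TCP at [124.714, -509.995, 190.741] pointing down, gripper open.
Joint ranges: [-2.53, 2.53], [-0.77, 2.02], [0.04, 2.7], [-1, 4.14], [0.28, 2.66], [-3.11, 3.11]. Speed limits (rad/s): [2.57, 2.57, 3.14, 3.14, 3.14, 3.14].

## Interface

Orientations are given as [roll, pitch, yaw] about the fixed x, y, z axes, in that order (R = Rz(yaw) Ry(pitch) Rx(roll)).
In Python, from plant import get_obs, capture, close_job gives the robot as it stands. The module is installed in compiled form; this text tells all that it offers.
- The arm moves only by the tool send_rows, never from a script. Its argument "moves" is a list of rows, each a list of 4 numbers: the shift along the tool's x, y, z in mm, then the turn about the tool's x in degrees. In form: [[tx, ty, tz, yaw], ...]. A call has 1 to 8 rows; each row shifts and turns the commanded pose from where the row before left it, along the tool's axes as they then stand; what a row does not reach is not made up. A row lasts 1/8 s, in which the tool goes at most 62.5 mm and 10.7 degrees, less where a joint would pass 70% of its speed; a pose out of reach is approached as far as the arm can. A call with a gripper value outside its range is refused whole. "hand" is the opening, from 0 (shut) to 1 (fully open), set as the call begins (left out, the last holds). The fingers move at their own pace and stop on an object; the grip force is fixed at half the most. Time passes only in rows, so rows that do not move let the fingers close. It gives the time, the measured TCP pose, the force and the opening at its end, in the units of the state.
- get_obs(): the state, without advancing time (a new reading comes with each control period).
- capture(name): name is "scene" or "top" or "wrist"; returns a dict with "image" (420x560x3 uint8, red, green, blue), "K" (3x3 intrinsics, pixels), "position" and "attitude" of the camera in the world; the wrist camera has in their place "mount" (4x4, takes a point from camera to tool coordinates, whose origin is the TCP and whose axes are the tool frame's). Camera axes: x right, y down, z forward; pixel columns grow to the right and rows downward; lengths in mm; the calibration is good to about 2 mm. A picture is of the moment at which its call begins: read the wrist's pose just before it. There is no depth.
- close_job(): hands the job in, once; it reports no verdict.
The state is a dict: "time": time; "joint_positions": joint angles; "dq": joint speeds; "tau": joint torques, N m; "tool_pos": TCP position; "tcp_rot": TCP orientation; "contact_force": force on the tool from outside, world axes, zero at the start; "moment": the same for the moment, N m; "grip_width": finger opening in mm.
Only numpy, scipy, OpenCV 4.12 (cv2) and the standard library are available. Lean on these libraries where they do the work, as an engineer would, in place of code of your own. Each camera call takes 0.05 s, during which the arm holds its last target. There are 200 camera calls.

## Working session

There is one attempt and no reset: what is moved stays moved. The work goes in short steps, Python scripts to look and compute and a tool call to move; the robot and the scene stay as the last step left them, time stands still between calls to the robot, and variables do not carry over. Pictures are saved under pics/ and viewed, about 8 in all and at most 12, crops included, and the job is handed in when it is done.

Besides the shell and the picture viewer there is one more tool, called after "Request:" in YAML: its name, and indented under it one key for each argument. send_rows: Moves the arm, as the interface text tells. Its arguments: {"type":"object","properties":{"moves":{"type":"array","items":{"type":"array","items":{"type":"number"}}},"hand":{"type":"number"}},"required":["moves"]}

```bash
mkdir -p pics
python3 - <<'E'
from plant import get_obs, capture
import cv2
for n in ("scene","top"):
    c=capture(n); cv2.imwrite(f"pics/{n}0.png",c["image"][:,:,::-1]); print(n,c["K"],c["position"],c["attitude"])
print(get_obs())
E
```

```text
scene [[444.70063871   0.         280.65791741]
 [  0.         444.70063871 204.60702842]
 [  0.           0.           1.        ]] [-11.81955093 753.74799872 557.87007532] [-2.04777159 -0.02554944 -2.54113219]
top [[545.28324847   0.         283.31354652]
 [  0.         545.28324847 210.03807071]
 [  0.           0.           1.        ]] [ 360.94412694   23.56897033 1121.80849256] [-3.01117583 -0.0118239  -1.54219988]
{'time': 0.1, 'joint_positions': array([-1.47702459e+00,  3.42659658e-01,  1.52492006e+00,  1.65673731e-05,
        1.27539319e+00, -1.46024954e-01]), 'dq': array([ 0.00052389, -0.00175578, -0.00292381,  0.00034285, -0.00011229,
       -0.00074489]), 'tau': array([ 2.56680767e-03, -4.32004738e+01, -2.44695085e+01,  7.21257878e-02,
        5.25618391e-02, -4.94623760e-05]), 'tool_pos': array([ 124.66589892, -509.56272928,  190.11155892]), 'tcp_rot': array([-1.72829909,  1.56941597,  1.65308542]), 'contact_force': array([-0.7337718 ,  1.23346156,  0.2742024 ]), 'moment': array([ 0.0760767 , -0.05650909, -0.00178568]), 'grip_width': 91.92002181043149}
```

View pics/scene0.png

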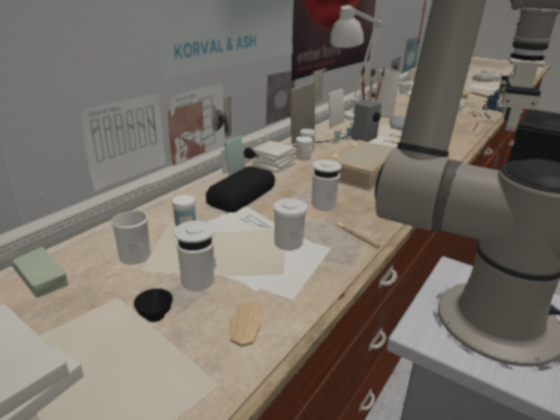

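View pics/top0.png

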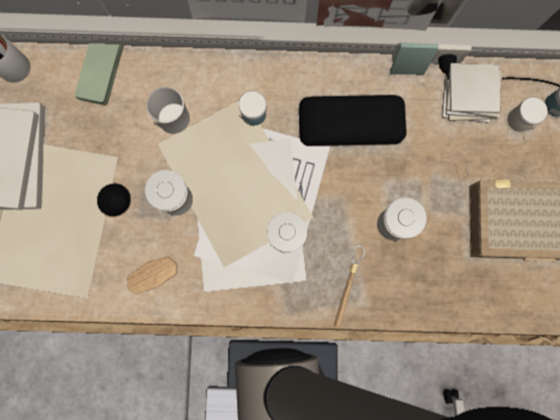

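The scene view shows two proud pots with a dark band under the lid, at about (196,240) and (326,172). The closed one is at (289,210). In the top view these are (166,190), (405,218) and (287,233). Next I'll locate the bosses.

```bash
cat > h.py <<'E'
import numpy as np, cv2
from scipy.spatial.transform import Rotation as R
def ray(c,uv):
    d=R.from_euler('xyz',c["attitude"]).as_matrix()@np.linalg.solve(c["K"],[uv[0],uv[1],1.])
    return np.array(c["position"]),d
def plane(c,uv,z):
    p,d=ray(c,uv); return p+d*(z-p[2])/d[2]
def tri(r1,r2):
    A=np.c_[r1[1],-r2[1]]; s=np.linalg.lstsq(A,r2[0]-r1[0],rcond=None)[0]
    a=r1[0]+s[0]*r1[1]; b=r2[0]+s[1]*r2[1]; return (a+b)/2,np.linalg.norm(a-b)
E
python3 - <<'E'
from h import *; from plant import *
t=capture("top"); s=capture("scene")
g=cv2.cvtColor(t["image"],cv2.COLOR_RGB2GRAY)
for n,(u,v) in dict(left=(166,190),mid=(287,233),right=(405,218)).items():
    k=5;c=cv2.resize(g[v-28:v+28,u-28:u+28],None,fx=k,fy=k,interpolation=cv2.INTER_CUBIC)
    for r0,r1 in((7,11),(17,23)):
        h=cv2.HoughCircles(c,cv2.HOUGH_GRADIENT,1,300,param1=60,param2=8,minRadius=r0*k,maxRadius=r1*k)
        if h is not None:
            x,y,r=h[0,0]/k; uv=(u-28+x+.5/k-.5,v-28+y+.5/k-.5); print(n,uv,r,[plane(t,uv,z).round(1) for z in(104,122)])
ims=[]
for im,(u,v),w in((t,(166,190),28),(t,(405,218),28),(s,(196,245),45),(s,(326,178),45)):
    ims.append(cv2.resize(im["image"][v-w:v+w,u-w:u+w,::-1],(300,300),interpolation=cv2.INTER_CUBIC))
cv2.imwrite("pics/c1.png",np.vstack([np.hstack(ims[:2]),np.hstack(ims[2:])]))
E
```

```text
left (np.float32(171.3), np.float32(199.5)) 10.66 [array([508.4, 226.8, 104. ]), array([505.8, 223.2, 122. ])]
left (np.float32(166.70001), np.float32(188.90001)) 22.14 [array([528.3, 236.5, 104. ]), array([525.4, 232.8, 122. ])]
mid (np.float32(287.30002), np.float32(231.1)) 7.78 [array([455.2,   6.8, 104. ]), array([453.5,   7.1, 122. ])]
mid (np.float32(286.5), np.float32(232.70001)) 19.98 [array([452.1,   8.2, 104. ]), array([450.5,   8.4, 122. ])]
right (np.float32(406.1), np.float32(216.90001)) 7.56 [array([ 488.7, -216.3,  104. ]), array([ 486.4, -212.1,  122. ])]
right (np.float32(406.1), np.float32(217.3)) 20.02 [array([ 487.9, -216.3,  104. ]), array([ 485.7, -212.1,  122. ])]
```

View pics/c1.png

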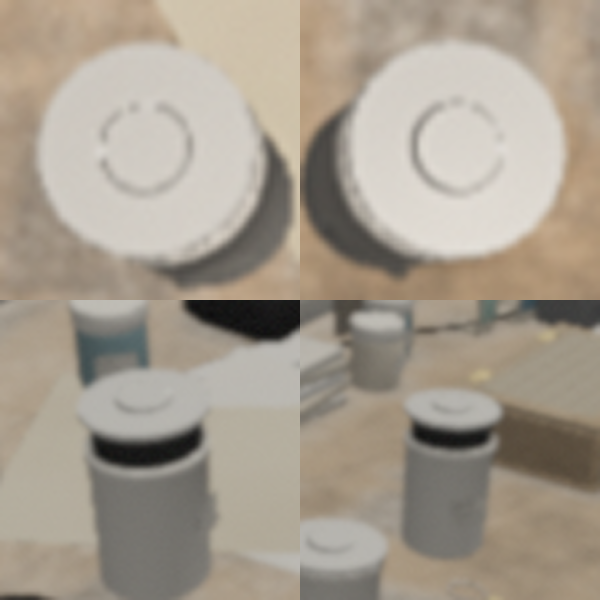

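Both discs stand clear of their rims in the crops. Boss centres in the top view are about (165,189.4) and (405.8,217.1). Next I'll convert these to tool-axis moves.

```bash
cat > go.py <<'E'
from h import *; from plant import *
import sys
o=get_obs(); M=R.from_euler('xyz',o["tcp_rot"]).as_matrix()
print(o["time"],o["tool_pos"].round(1),o["contact_force"].round(1),"\n",M.round(3))
for a in sys.argv[1:]:
    p=np.array(eval(a)); print(a,"tool shift",(M.T@(p-o["tool_pos"])).round(1))
E
python3 - <<'E'
from h import *; from plant import *
t=capture("top");s=capture("scene")
for a,b in (((165,189.4),None),((405.8,217.1),None)): print(plane(t,a,122))
print(tri(ray(t,(165,189.4)),ray(s,(194.0,229.5))))  # boss top, scene crop (143,398)
print(tri(ray(t,(405.8,217.1)),ray(s,(326.5,164.5))))
E
python3 go.py "[486,-212,190]" "[524,236,190]"
```

```text
[524.33293545 235.84996753 122.        ]
[ 486.02947146 -211.53636726  122.        ]
(array([525.95185608, 237.08500897, 122.68537675]), np.float64(4.2860272864976))
(array([ 487.8371162 , -210.73497633,  121.54975664]), np.float64(3.9447204647753624))
0.3 [ 124.7 -509.8  190.5] [ 0.7 -0.1  0.5] 
 [[-0.     0.238 -0.971]
 [ 0.    -0.971 -0.238]
 [-1.    -0.    -0.   ]]
[486,-212,190] tool shift [   0.6 -203.5 -421.7]
[524,236,190] tool shift [   0.8 -629.7 -565. ]
```

Triangulated boss heights of 122.7 and 121.5 mm fall within the expected 118–126 mm. I'll shut the fingers and go to the right-hand pot.

Request:
send_rows:
  hand: 0
  moves:
    - [0,-10,-20,0]
    - [0,-20,-42,0]
    - [0,-20,-42,0]
    - [0,-20,-42,0]
    - [0,-20,-42,0]
    - [0,-20,-42,0]
    - [0,-20,-42,0]
    - [0,-20,-42,0]

```text
time: 1.3
tool_pos: [395.4, -287.4, 190.9]
tcp_rot: [3.023, 1.57, 0.122]
contact_force: [-0.1, -0.9, -1.2]
grip_width: 16.4
```

Request:
send_rows:
  moves:
    - [0,-20,-42,0]
    - [0,-20,-40,0]
    - [0,-14,-26,0]
    - [0,0,0,0]
    - [0,0,0,0]
    - [0,0,0,0]

```text
time: 2.05
tool_pos: [485.5, -212.1, 190.8]
tcp_rot: [0.539, 1.571, -2.364]
contact_force: [-0.2, 0.6, 0.1]
grip_width: 0.2
```

```bash
python3 go.py "[487,-211.5,130]" "[525,236.5,150]"
python3 - <<'E'
from h import *; from plant import *
o=get_obs(); w=capture("wrist"); print(w["K"],w["mount"]); im=w["image"].copy()
M=R.from_euler('xyz',o["tcp_rot"]).as_matrix(); T=np.linalg.inv(w["mount"])
q=T[:3,:3]@(M.T@(np.array([487,-211.5,121.7])-o["tool_pos"]))+T[:3,3]; uv=w["K"]@q; uv=uv/uv[2]; print(uv)
cv2.drawMarker(im,tuple(int(a) for a in uv[:2]),(255,0,0))
a=im[:,:,::-1]; cv2.imwrite("pics/w1.png",a)
E
```

```text
2.05 [ 485.5 -212.1  190.8] [-0.2  0.6  0.1] 
 [[-0.     0.236 -0.972]
 [-0.    -0.972 -0.236]
 [-1.     0.     0.   ]]
[487,-211.5,130] tool shift [60.8 -0.2 -1.6]
[525,236.5,150] tool shift [  40.7 -426.5 -144.4]
[[312.31793427   0.         278.16713709]
 [  0.         312.31793427 219.39360376]
 [  0.           0.           1.        ]] [[-1.60663863e-03 -2.68332223e-01  9.63325094e-01 -1.92941571e+02]
 [ 9.99998472e-01  2.32854739e-04  1.73266389e-03  5.85035705e-01]
 [-6.89244366e-04  9.63326406e-01  2.68331439e-01 -7.19500264e+01]
 [ 0.00000000e+00  0.00000000e+00  0.00000000e+00  1.00000000e+00]]
[276.70534044 216.45582772   1.        ]
```

View pics/w1.png

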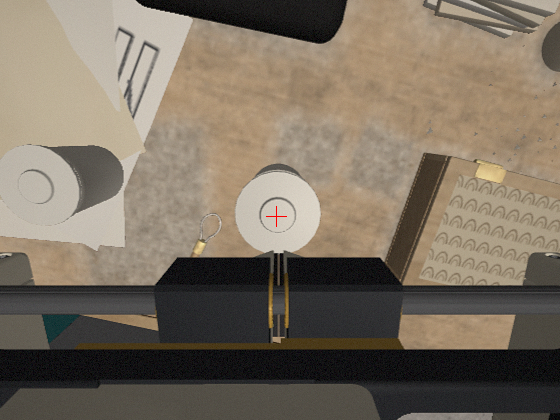

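The wrist view has the boss at (278,214), against a predicted (277,216), so it agrees to about 1.5 mm. Now descending.

Request:
send_rows:
  moves:
    - [20,0,-1.5,0]
    - [25,0,0,0]
    - [15,0,0,0]
    - [4,0,0,0]
    - [4,0,0,0]
    - [4,0,0,0]
    - [4,0,0,0]
    - [0,0,0,0]

```text
time: 3.1
tool_pos: [487.6, -211.1, 114.6]
tcp_rot: [-0.678, 1.571, 2.704]
contact_force: [0.3, 0.2, -0.9]
grip_width: 0.3
```

Request:
send_rows:
  moves:
    - [2,0,0,0]
    - [2,0,0,0]
    - [2,0,0,0]

```text
time: 3.48
tool_pos: [487.6, -211.3, 108.6]
tcp_rot: [1.565, 1.571, -1.337]
contact_force: [0.0, 1.4, -0.6]
grip_width: 0.5
```

No force yet at 108.6, which doesn't fit with pushing a lid, so I'll look.

Run:
```python
from h import *; from plant import *
o=get_obs();print(o["contact_force"],o["moment"],o["tau"],o["tool_pos"])
s=capture("scene")["image"][110:250,240:420,::-1]; w=capture("wrist")["image"][:,:,::-1]
cv2.imwrite("pics/d1.png",np.hstack([cv2.resize(s,(440,342),interpolation=cv2.INTER_CUBIC),cv2.resize(w[150:360,180:380],(340,342))]))
```

```text
[ 0.02379175  1.39569376 -0.56518297] [-0.02972992  0.02461865  0.00889434] [ 4.02899968e-03 -4.54870927e+01 -2.20402998e+01  7.37100444e-02
  1.99569936e-02  2.03466965e-05] [ 487.64782767 -211.26378996  108.59517622]
```

View pics/d1.png

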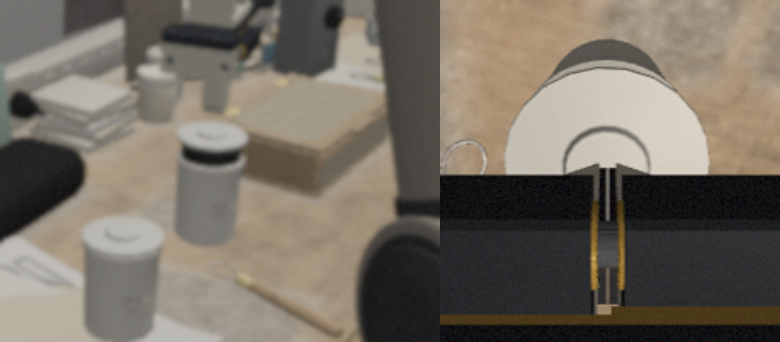

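The scene view shows the fingertips at about scene (328,156), above and behind the lid at (327,165). The wrist view shows the boss just beyond the tips. I'll project the reported TCP into both views to compare.

```bash
cat >> h.py <<'E'
def proj(c,p):
    q=R.from_euler('xyz',c["attitude"]).as_matrix().T@(np.array(p)-c["position"]); uv=c["K"]@q; return uv[:2]/uv[2]
def projw(w,o,p):
    M=R.from_euler('xyz',o["tcp_rot"]).as_matrix(); T=np.linalg.inv(w["mount"])
    q=T[:3,:3]@(M.T@(np.array(p)-o["tool_pos"]))+T[:3,3]; uv=w["K"]@q; return uv[:2]/uv[2]
E
python3 - <<'E'
from h import *; from plant import *
s=capture("scene");t=capture("top");o=get_obs(); w=capture("wrist")
print("TCP scene",proj(s,o["tool_pos"]),"top",proj(t,o["tool_pos"]),"wrist",projw(w,o,o["tool_pos"]),"boss wrist",projw(w,o,[487,-211.5,121.7]))
i=t["image"][150:290,320:500,::-1]; j=s["image"][100:220,280:400,::-1]; k=w["image"][170:290,200:350,::-1]
cv2.imwrite("pics/e1.png",np.vstack([np.hstack([cv2.resize(i,(400,300),interpolation=cv2.INTER_CUBIC),cv2.resize(j,(300,300),interpolation=cv2.INTER_CUBIC)]),cv2.resize(k,(700,290),interpolation=cv2.INTER_CUBIC)]))
E
```

```text
TCP scene [327.05156771 169.07615525] top [403.97597578 217.06805121] wrist [276.72946812 246.08991337] boss wrist [276.83027278 254.54696873]
```

View pics/e1.png

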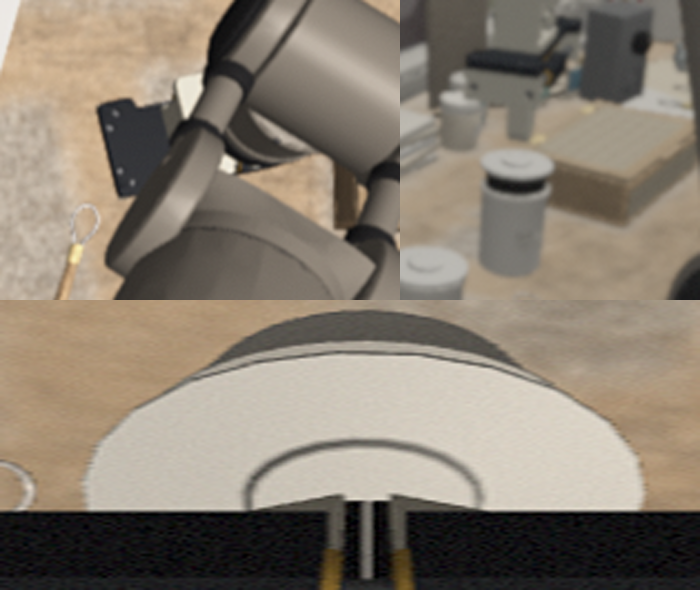

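The lid hasn't moved. Scene (tips about 14 px higher than the projected TCP) and wrist (tips at row 253, where 233 is expected) both suggest the real fingertips end about 35 mm short of the reported TCP. The zero force agrees. Laterally everything lines up, so I'll go down slowly, watching the force.

Request:
send_rows:
  moves:
    - [3,0,0,0]
    - [3,0,0,0]
    - [3,0,0,0]

```text
time: 4.1
tool_pos: [487.6, -211.2, 99.4]
tcp_rot: [-0.398, 1.571, 2.984]
contact_force: [1.2, -0.3, -0.5]
grip_width: 0.1
```

Request:
send_rows:
  moves:
    - [3,0,0,0]
    - [3,0,0,0]

```text
time: 4.35
tool_pos: [487.6, -211.3, 93.5]
tcp_rot: [-0.044, 1.571, -2.946]
contact_force: [-0.5, 1.6, -0.9]
grip_width: 0.4
```

Request:
send_rows:
  moves:
    - [3,0,0,0]
    - [2,0,0,0]

```text
time: 4.6
tool_pos: [487.6, -211.2, 88.5]
tcp_rot: [-0.074, 1.571, -2.975]
contact_force: [-0.2, -0.4, 0.4]
grip_width: 0.1
```

Request:
send_rows:
  moves:
    - [2,0,0,0]
    - [2,0,0,0]

```text
time: 4.85
tool_pos: [487.8, -211.3, 85.3]
tcp_rot: [2.179, 1.57, -0.723]
contact_force: [-2.1, 1.9, 5.9]
grip_width: 0.6
```

Contact came at about 86, so the offset is about 36 mm as estimated and the lid should be home near 68. Pressing on.

Request:
send_rows:
  moves:
    - [2,0,0,0]
    - [2,0,0,0]
    - [2,0,0,0]

```text
time: 5.22
tool_pos: [487.8, -211.3, 79.4]
tcp_rot: [2.155, 1.57, -0.747]
contact_force: [-2.0, 1.5, 6.6]
grip_width: 0.7
```

Run:
```python
from h import *; from plant import *
s=capture("scene")["image"][110:230,260:400,::-1]; w=capture("wrist")["image"][130:330,180:380,::-1]
cv2.imwrite("pics/f1.png",np.hstack([cv2.resize(s,(420,360),interpolation=cv2.INTER_CUBIC),cv2.resize(w,(360,360))]))
```

```text
(no output)
```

View pics/f1.png

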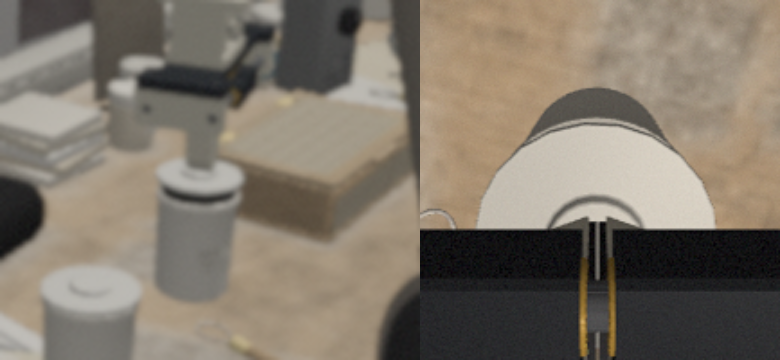

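The fingertips rest on the boss at crop (202,170), the dark band is about half gone, and the pot is upright. The force is the expected 6.6 N, so I'll continue to the stop.

Request:
send_rows:
  moves:
    - [2,0,0,0]
    - [2,0,0,0]
    - [2,0,0,0]
    - [2,0,0,0]

```text
time: 5.82
tool_pos: [487.7, -211.3, 71.3]
tcp_rot: [2.139, 1.57, -0.763]
contact_force: [-1.8, 0.4, 6.0]
grip_width: 0.7
```

Request:
send_rows:
  moves:
    - [1,0,0,0]
    - [1,0,0,0]

```text
time: 6.08
tool_pos: [487.7, -211.3, 69.3]
tcp_rot: [2.153, 1.57, -0.749]
contact_force: [-1.9, 0.7, 6.1]
grip_width: 0.4
```

Request:
send_rows:
  moves:
    - [1,0,0,0]
    - [1,0,0,0]

```text
time: 6.32
tool_pos: [488.0, -211.4, 68.2]
tcp_rot: [2.293, 1.569, -0.609]
contact_force: [-3.6, 3.3, 18.5]
grip_width: 0.8
```

The firm stop showed at about 68.3 with 18.5 N. I'll press slightly more to be sure.

Request:
send_rows:
  moves:
    - [0.5,0,0,0]
    - [0,0,0,0]

```text
time: 6.58
tool_pos: [488.1, -211.5, 68.2]
tcp_rot: [2.288, 1.569, -0.614]
contact_force: [-4.4, 3.3, 15.6]
grip_width: 0.5
```

Home. Lifting straight up, then moving to the left pot.

Request:
send_rows:
  moves:
    - [-8,0,0,0]
    - [-25,0,0,0]
    - [-35,0,0,0]
    - [-25,0,0,0]
    - [0,-15,-5,0]
    - [0,-40,-13,0]
    - [0,-45,-15,0]
    - [0,-45,-15,0]

```text
time: 7.58
tool_pos: [498.9, -56.6, 157.7]
tcp_rot: [-0.6, 1.568, 2.781]
contact_force: [1.0, 0.3, 0.4]
grip_width: 0.7
```

Request:
send_rows:
  moves:
    - [0,-45,-15,0]
    - [0,-45,-15,0]
    - [0,-45,-15,0]
    - [0,-45,-15,0]
    - [0,-45,-15,0]
    - [0,-40,-13,0]
    - [0,-17,-6,0]
    - [0,0,0,0]

```text
time: 8.57
tool_pos: [523.3, 237.9, 158.0]
tcp_rot: [0.209, 1.569, -2.69]
contact_force: [-0.0, 0.1, 0.4]
grip_width: 0.1
```

Request:
send_rows:
  moves:
    - [0,0,0,0]
    - [0,0,0,0]

```text
time: 8.82
tool_pos: [524.3, 236.0, 159.2]
tcp_rot: [1.064, 1.57, -1.84]
contact_force: [0.6, 0.3, -0.7]
grip_width: 0.7
```

```bash
python3 go.py "[525,236.5,92]"
python3 - <<'E'
from h import *; from plant import *
o=get_obs(); w=capture("wrist"); s=capture("scene")
print("boss",projw(w,o,[525,236.5,122.5]))
cv2.imwrite("pics/g1.png",np.hstack([cv2.resize(s["image"][110:250,240:420,::-1],(360,280),interpolation=cv2.INTER_CUBIC),w["image"][60:340,80:480,::-1]]))
E
```

```text
8.825 [524.3 236.  159.2] [ 0.6  0.3 -0.7] 
 [[-0.     0.236 -0.972]
 [-0.    -0.972 -0.236]
 [-1.     0.     0.   ]]
[525,236.5,92] tool shift [67.2 -0.4 -0.8]
boss [276.37302388 228.34673265]
```

View pics/g1.png

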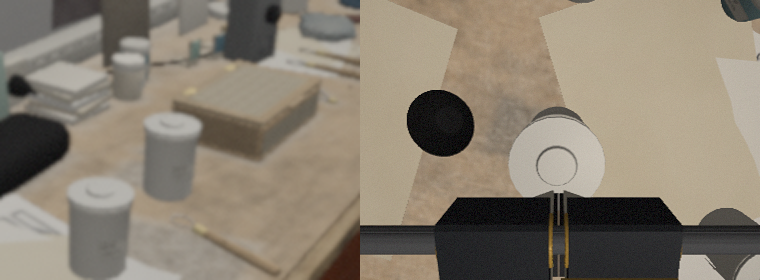

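The right pot is closed and upright, with no dark band. The left boss is at wrist (277,226), against a predicted (276,228). Descending to just above it.

Request:
send_rows:
  moves:
    - [15,0,-1,0]
    - [25,0,0,0]
    - [15,0,0,0]
    - [8,0,0,0]
    - [3,0,0,0]
    - [2,0,0,0]
    - [2,0,0,0]

```text
time: 9.8
tool_pos: [525.5, 237.6, 89.6]
tcp_rot: [3.11, 1.57, 0.208]
contact_force: [-0.2, 0.1, -0.1]
grip_width: 0.5
```

Request:
send_rows:
  moves:
    - [2,0,0,0]
    - [2,0,0,0]
    - [2,0,0,0]

```text
time: 10.18
tool_pos: [525.6, 237.6, 84.3]
tcp_rot: [3.122, 1.569, 0.22]
contact_force: [-1.3, -1.1, 6.6]
grip_width: 0.3
```

Request:
send_rows:
  moves:
    - [2,0,0,0]
    - [2,0,0,0]

```text
time: 10.42
tool_pos: [525.6, 237.6, 80.3]
tcp_rot: [3.132, 1.569, 0.23]
contact_force: [-2.0, -0.8, 6.7]
grip_width: 0.2
```

Request:
send_rows:
  moves:
    - [2,0,0,0]
    - [2,0,0,0]
    - [2,0,0,0]
    - [2,0,0,0]
    - [1,0,0,0]

```text
time: 11.05
tool_pos: [525.5, 237.6, 71.2]
tcp_rot: [3.118, 1.569, 0.216]
contact_force: [-0.7, 0.3, 5.6]
grip_width: 0.3
```

Request:
send_rows:
  moves:
    - [1,0,0,0]
    - [1,0,0,0]
    - [1,0,0,0]

```text
time: 11.42
tool_pos: [525.6, 237.6, 68.2]
tcp_rot: [3.115, 1.569, 0.214]
contact_force: [-1.6, 0.1, 8.0]
grip_width: 0.8
```

Request:
send_rows:
  moves:
    - [1,0,0,0]
    - [0,0,0,0]

```text
time: 11.68
tool_pos: [525.7, 237.7, 68.2]
tcp_rot: [3.132, 1.568, 0.231]
contact_force: [-3.7, -1.2, 11.3]
grip_width: 0.8
```

Request:
send_rows:
  moves:
    - [0.5,0,0,0]
    - [0,0,0,0]

```text
time: 11.92
tool_pos: [525.8, 237.7, 68.2]
tcp_rot: [-3.135, 1.568, 0.246]
contact_force: [-5.0, -1.8, 15.4]
grip_width: 0.2
```

Request:
send_rows:
  moves:
    - [-8,0,0,0]
    - [-25,0,0,0]
    - [-35,0,0,0]
    - [-25,0,0,0]
    - [-10,0,0,0]
    - [0,0,0,0]
    - [0,0,0,0]

```text
time: 12.8
tool_pos: [524.5, 237.3, 167.4]
tcp_rot: [0.084, 1.569, -2.818]
contact_force: [1.0, -0.1, 0.2]
grip_width: 0.4
```

Run:
```python
from h import *; from plant import *
s=capture("scene"); cv2.imwrite("pics/h1.png",cv2.resize(s["image"][130:340,120:400,::-1],(800,600),interpolation=cv2.INTER_CUBIC))
o=get_obs();print(o["time"],o["tool_pos"],o["contact_force"])
```

```text
12.85 [524.49455615 237.27884087 167.34013404] [ 0.2752874  -0.30402007 -0.19562819]
```

View pics/h1.png

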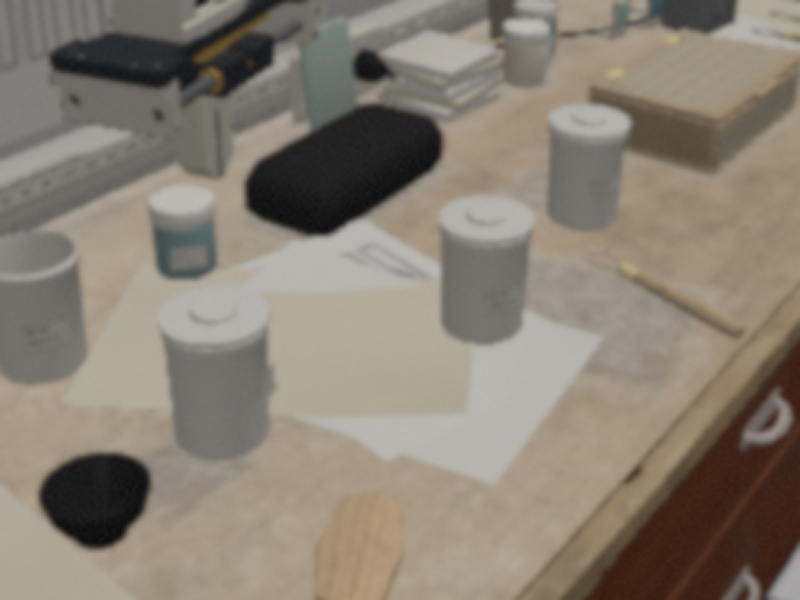

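All three pots are closed and upright in the scene view: crop (215,370), (485,270) and (585,165). No dark bands show, and the gripper is clear.

```bash
python3 -c "from plant import *; print(close_job())"
```

```text
the job is handed in; nothing more can be done
None
```

I pressed both proud lids home with the shut fingers, first the right pot at about (487, -211) mm, then the left at about (525, 237) mm. I handed the job in at about 12.9 s, against the 38 s limit.

- **Pressing:** Each lid moved at about 6 N and met a firm stop. Both stopped at the same reported height of 68.2 mm. The highest force I read was 18.5 N.
- **Final picture:** It shows no dark band on any pot and all three upright, in about their original places. The gripper was clear and reading no force. I never touched the third pot.
- **One disagreement:** The fingertips met the lids about 36 mm higher than the reported TCP implied. I confirmed this in the scene and wrist views, then went down slowly while watching the force. The lid heights come from the force and the pictures, not from the stated TCP.

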